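Seal a pitch pipe in the blow-test cell

TASK

Set the round pitch pipe flat and centred on the sprung pan of the blow-test cell and let go of it, then bring the knurled collar down over it and turn the collar, while pressing lightly, until its hidden keyways drop over the cell's pins. Push the collar fully home against the spring, flush on the cell's base, and finish while still holding it pushed home. Leave the cover plates, the wedge and the tuning fork where they lie.

Things in the scene. Friction and masses are not known exactly. Their poses are not given: they have to be found in the camera images.
- cell: Fixed upright blow-test cell; origin at the centre of its underside. Dark round base 110 mm across at the foot, 88 mm at its flat top, 30 mm above the worktop. On it a steel spigot, 44 mm across, rises to 53 mm. Three 6 mm brass pins, 120 degrees apart, stick 4 mm out of the spigot; their tops are 12 mm above the base top. A brass air pipe sticks out low, 62 mm from the axis.
- cell_seat (a point): On the cell's axis, at the flat base top (30 mm above the worktop) on which the collar's lower rim rests when it is fully home.
- pan_top (a point): Centre of the upper face of the cell's sprung pan, a light aluminium disc 41 mm across with a thin black ring, on the cell's axis, 71 mm above the worktop when empty. It moves straight down on a spring: starts to give at about 2 N and adds 0.45 N per mm; about 9 N at 15 mm down (collar home).
- pan (a joint): How far the pan is pressed down, in m: 0 empty, about 0.015 with the pitch pipe on it and the collar home, stop at 0.018.
- collar: Loose knurled brass collar, a cap open below: 60 mm across, 46 mm tall, about 0.22 kg (varies), standing on its open rim; origin at the centre of that rim, z up. Bore 46 mm across, 40 mm deep: 1 mm clear of the spigot all round. Inside are three full-length keyways, 10 mm wide, 120 degrees apart, unseen and unmarked: find their angle by feel.
- collar_top (a point): Centre of the collar's closed top (dark disc), 46 mm above its rim. The top meets the pitch pipe on the pan when the rim is 15 mm above the base top. Off the keyways the rim stops on the pins, 12 mm above the base top; turned at most 120 degrees either way they line up (within about 4 degrees) and it can go the last 12 mm. The spring lifts it if let go.
- pipe: Loose round copper-brown pitch pipe, a flat disc 35 mm across and 14 mm high, about 0.07 kg (varies), lying flat; origin at the centre of its underside, z up. A dark round mouth with a small brass bar is in its top. It must sit within about 5 mm of the pan's centre for the collar to pass over it.
- cover_a: Nickel-silver harmonica cover plate, bystander, 28 x 102 x 8 mm, long along its y; origin at the centre of its underside.
- cover_b: The second such cover plate, bystander, same size and origin.
- wedge: Boxwood reed wedge, bystander, 85 x 16 x 12 mm, long along its x; origin at the centre of its underside.
- fork: Dull steel tuning fork lying flat, bystander, 143 x 24 x 6 mm, long along its x, stem to -x; origin between the tines at its underside.
- jig: Open steel hold-down jig with a red-tipped lever, fixed to the worktop, not used: base 100 x 70 mm, 96 mm tall, the lever reaching 134 mm out along its +x; origin at the centre of its underside.
Not all that is in view belongs to the job. Of the things that look like the collar, the smaller one is meant. Several things have the shape of the pipe; the one meant has the colours described above.

How it is judged:
By the outcome, as a careful person would: the job done as asked, in the order asked, and still so for the second after the job is handed in, while the arm keeps its last pose, push and grip.
It also fails if it takes over 72 s, if anything falls off the work surface, if the arm or the gripper's body presses on something with over 40 N, if the wrist force passes 120 N, or if a joint passes its speed limit or range.

ROBOT

A 6-joint arm with a two-finger parallel gripper is mounted at the origin on the work surface. World frame = base frame: x ahead of the robot, y to its left, z up, the work surface at z = 0. Lengths are in m, angles in rad, forces in N, time in s.
With the tool pointing down it reaches from about 0.325 to 0.875 m from the base axis. Payload 4.4 kg.
Tool frame: the origin (TCP) lies midway between the tips of the shut fingers; the grasp point (between the pads) lies 19 mm behind it; z points along the fingers, y is the direction in which the jaws open and shut (so a half turn about z gives the same grasp; the last joint's range is limited). The gripper opens to 85 mm and grips with 20 to 120 N. Pads are 22 mm wide; open, the fingers measure 114 mm over their backs; the gripper's body (76 mm by 85 mm) begins 54 mm behind the grasp point. The pads swing forward as they close: fully open they stand 13 mm farther back than shut.
Start: joints at [1.121, 0.207, 1.542, -0, 1.393, -0.15], TCP at [0.169, 0.55, 0.231] pointing down, gripper open.
Joint ranges: [-2.73, 2.73], [-0.86, 2.22], [0.23, 2.46], [-1.11, 4.25], [0.08, 2.63], [-2.82, 2.82]. Speed limits (rad/s): [2.79, 2.79, 3.14, 3.14, 3.14, 3.14].

INTERFACE

Orientations are given as a rotation vector (axis times angle).
In Python, from station import sense, snapshot, arm gives the robot as it stands.
- The arm moves only by the tool jog_arm, never from a script. Its argument "targets" is a list of rows, each a list of 7 numbers: the turn, a rotation vector about the world's x, y, z in rad, then the shift along the world's x, y, z in cm, then the finger opening in cm, from 0 to 8.54. In form: [[wx, wy, wz, tx, ty, tz, fingers], ...]. A call has 1 to 10 rows; each row is the pose to reach, as a shift and turn from the pose commanded when the call began; what a row does not reach only later rows make up. A row lasts 1/8 s, in which the tool goes at most 62.5 mm and 10.7 degrees, less where a joint would pass 70% of its speed; a pose out of reach is approached as far as the arm can. A call with a gripper value outside its range is refused whole. The fingers move at their own pace and stop on an object; "grip_force" is the grip in N (left out, the last holds). Time passes only in rows, so rows that repeat a pose let the fingers close. It gives the time, the measured TCP pose, the force and the opening at its end, in the units of the state.
- sense(): the state, without advancing time (a new reading comes with each control period).
- snapshot(name): name is "scene" or "top" or "wrist"; returns a dict with "img" (384x512x3 uint8, red, green, blue), "depth" (384x512 float32, m along the optical axis (not along the pixel's ray), 0 where there is no reading), "fx", "fy", "cx", "cy" (pixels), "k1" (the pictures are not rectified: a ray, as slopes to the right and down, at radius r is drawn at 1 + k1 r^2 times it, then the intrinsics apply), "R" (3x3) and "t" (3): a world point X has camera coordinates R X + t; the wrist camera has in their place "T_tool_cam" (4x4, takes a point from camera to tool coordinates, whose origin is the TCP and whose axes are the flange's). Camera axes: x right, y down, z forward; pixel columns grow to the right and rows downward; lengths in m; the calibration is good to about 2 mm. A picture is of the moment at which its call begins: read the wrist's pose just before it.
- arm.sign_off(): hands the job in, once; it reports no verdict.
The state is a dict: "clock": time; "q": joint angles; "joint_velocities": joint speeds; "tau": joint torques, N m; "eef_pos": TCP position; "tool_rot": TCP orientation; "force": force on the tool from outside, world axes, zero at the start; "moment": the same for the moment, N m; "opening": finger opening in m.
Only numpy, scipy, OpenCV 4.12 (cv2) and the standard library are available. Lean on these libraries where they do the work, as an engineer would, in place of code of your own. Each camera call takes 0.05 s, during which the arm holds its last target.

## Working session

There is one attempt and no reset: what is moved stays moved. The work goes in short steps, Python scripts to look and compute and a tool call to move; the robot and the scene stay as the last step left them, time stands still between calls to the robot, and variables do not carry over. Pictures are saved under pics/ and viewed, and the job is handed in when it is done.

Besides the shell and the picture viewer there is one more tool, called after ">>>" as name(argument=value, ...) on one line, values as JSON. jog_arm: Moves the arm, as the interface text tells. Its arguments: {"type":"object","properties":{"targets":{"type":"array","items":{"type":"array","items":{"type":"number"}}},"grip_force":{"type":"number"}},"required":["targets"]}

```bash
mkdir -p pics; cat > h.py <<'E'
import numpy as np, cv2
from station import sense, snapshot, arm
def save(s,n): cv2.imwrite('pics/'+n,s['img'][:,:,::-1])
E
python3 - <<'E'
from h import *
import pickle
print(sense())
for n in ['scene','top','wrist']:
    s=snapshot(n); save(s,n+'0.png'); pickle.dump(s,open(n+'0.pkl','wb'))
    print(n,{k:v for k,v in s.items() if k not in('img','depth')})
E
```

```text
{'clock': 0.0, 'q': array([ 1.12150333e+00,  2.07487387e-01,  1.54297640e+00, -1.06139319e-05,
        1.39347905e+00, -1.50532652e-01]), 'joint_velocities': array([-0.00030214, -0.00023481, -0.00079848,  0.00041093, -0.00206615,
       -0.00066127]), 'tau': array([ 6.36508139e-04, -3.83035719e+01, -2.91592759e+01, -2.95706041e-04,
        1.05431656e-02, -7.94368219e-06]), 'eef_pos': array([0.16893957, 0.54882328, 0.23007685]), 'tool_rot': array([-0.4674432 , -3.1059281 ,  0.00353095]), 'force': array([-0.20114179, -0.22904539, -0.26229676]), 'moment': array([0.02164123, 0.00743922, 0.0599419 ]), 'opening': 0.08513808874097184}
scene {'fx': 481.26001061026875, 'fy': 481.26001061026875, 'cx': 258.4067184014394, 'cy': 192.19601394240144, 'k1': -0.18716091489657077, 'R': array([[-0.12960886,  0.99156445,  0.00121694],
       [ 0.66870932,  0.08831405, -0.73826044],
       [-0.73214028, -0.09487131, -0.67451467]]), 't': array([-0.02304357, -0.31301674,  1.59454552])}
top {'fx': 402.0981541424199, 'fy': 402.0981541424199, 'cx': 257.31063609299906, 'cy': 193.74963297126766, 'k1': -0.12127089123573703, 'R': array([[-0.01745686, -0.99984233,  0.00325206],
       [-0.97597317,  0.01633341, -0.2172777 ],
       [ 0.21719032, -0.00696691, -0.97610441]]), 't': array([0.11318173, 0.56890481, 0.90206232])}
wrist {'fx': 323.73552139374675, 'fy': 323.73552139374675, 'cx': 251.04201412374783, 'cy': 195.30369350443675, 'k1': -0.04957574395584144, 'T_tool_cam': array([[-2.52330911e-04, -9.44036890e-01, -3.29839791e-01,
         8.35693597e-02],
       [ 9.99999919e-01, -3.41676098e-04,  2.12903208e-04,
        -4.97314318e-04],
       [-3.13686855e-04, -3.29839710e-01,  9.44036899e-01,
        -1.41699726e-01],
       [ 0.00000000e+00,  0.00000000e+00,  0.00000000e+00,
         1.00000000e+00]])}
```

View pics/scene0.png

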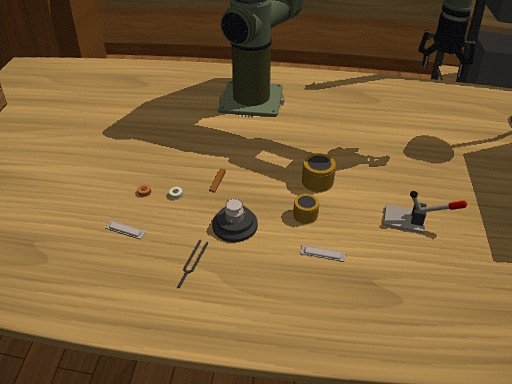

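View pics/top0.png

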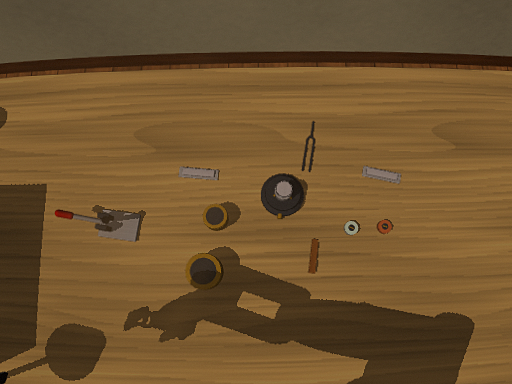

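View pics/wrist0.png

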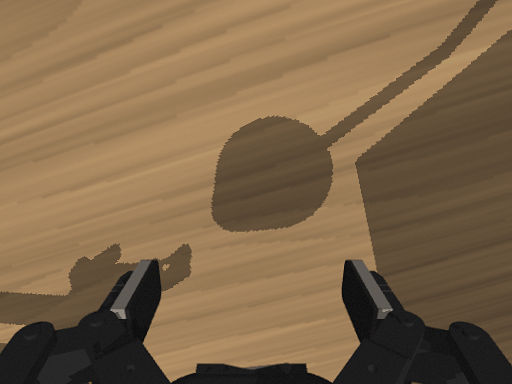

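Top view: cell at about (283,192), small collar (215,216), large decoy (204,271), pale disc (352,228), copper disc (385,227). Next I'll turn these pixels into positions and zoom in.

```bash
cat >> h.py <<'E'
def cloud(s,T=None):
    """per-pixel world points; T = world_from_cam 4x4 or from R,t"""
    h,w=s['depth'].shape
    u,v=np.meshgrid(np.arange(w),np.arange(h))
    K=np.array([[s['fx'],0,s['cx']],[0,s['fy'],s['cy']],[0,0,1.]])
    p=cv2.undistortPoints(np.stack([u,v],-1).reshape(-1,1,2).astype(np.float64),K,np.array([s['k1'],0,0,0.])).reshape(h,w,2)
    d=s['depth'][...,None]
    P=np.concatenate([p*d,d],-1)
    if T is None: return (P-s['t'])@s['R']
    return P@T[:3,:3].T+T[:3,3]
def wristT(s,st):
    T=np.eye(4);T[:3,:3]=cv2.Rodrigues(np.array(st['tool_rot']))[0];T[:3,3]=st['eef_pos'];return T@s['T_tool_cam']
E
python3 - <<'E'
from h import *
import pickle
for n in ['top','scene']:
    s=pickle.load(open(n+'0.pkl','rb')); X=cloud(s)
    img=s['img']; 
    # table offset
    m=(s['depth']>0)&(X[...,0]>.3)&(X[...,0]<.8)&(abs(X[...,1])<.4)
    print(n,'table z',np.median(X[m][:,2]))
    boxes={'top':{'cell':(283,192,28),'col':(215,216,16),'big':(204,271,22),'white':(352,228,10),'cop':(385,227,10),'covA':(199,173,22),'covB':(381,175,22),'wedge':(314,256,20),'fork':(309,147,28)},
     'scene':{'cell':(235,220,28),'col':(306,208,17),'big':(319,172,22),'white':(176,193,10),'cop':(144,190,10)}}[n]
    for k,(u,v,r) in boxes.items():
        P=X[v-r:v+r,u-r:u+r].reshape(-1,3); I=img[v-r:v+r,u-r:u+r].reshape(-1,3)
        z0=np.median(X[m][:,2]); ok=P[:,2]>z0+.004; P=P[ok]
        if len(P)==0: print(k,'none');continue
        zt=np.percentile(P[:,2],97); t=P[P[:,2]>zt-.004]
        print(k,len(P),'ztop %.3f'%zt,'top ctr',((t.min(0)+t.max(0))/2).round(4),'mean',t.mean(0).round(4),'ext',np.ptp(t,axis=0).round(3),'allext',P.min(0).round(3),P.max(0).round(3))
    if n=='top':
        c=np.hstack([cv2.resize(img[v-22:v+22,u-22:u+22],(250,250),interpolation=1) for u,v,_ in [boxes['cell'],boxes['white'],boxes['cop']]])
        cv2.imwrite('pics/crop0.png',c[:,:,::-1])
E
```

```text
top table z 0.0007323889707897455
cell 1519 ztop 0.074 top ctr [0.4803 0.0653 0.5367] mean [0.5597 0.0468 0.1601] ext [0.238 0.09  0.934] allext [ 0.361 -0.035  0.005] [0.66  0.11  1.004]
col 553 ztop 0.050 top ctr [0.4559 0.1728 0.525 ] mean [0.5195 0.2052 0.0627] ext [0.189 0.125 0.958] allext [0.361 0.11  0.005] [0.563 0.249 1.004]
big 1125 ztop 0.069 top ctr [0.3911 0.192  0.5342] mean [0.3899 0.2324 0.0775] ext [0.08  0.164 0.939] allext [0.341 0.11  0.005] [0.432 0.291 1.004]
white 163 ztop 0.018 top ctr [ 0.4342 -0.0172  0.5089] mean [ 0.4881 -0.124   0.0365] ext [0.146 0.255 0.99 ] allext [ 0.361 -0.152  0.005] [0.508 0.11  1.004]
cop 167 ztop 0.019 top ctr [ 0.4348 -0.0603  0.5094] mean [ 0.4846 -0.196   0.0676] ext [0.147 0.341 0.989] allext [ 0.361 -0.231  0.005] [0.509 0.11  1.004]
covA 302 ztop 1.004 top ctr [0.3613 0.1102 1.0037] mean [0.3613 0.1102 1.0037] ext [0. 0. 0.] allext [0.361 0.11  0.005] [0.7   0.306 1.004]
covB 240 ztop 0.011 top ctr [ 0.5041 -0.0761  0.5055] mean [ 0.623  -0.2116  0.0397] ext [0.286 0.373 0.997] allext [ 0.361 -0.276  0.005] [0.68  0.11  1.
[... 386 characters left out ...]
n [0.639  0.0529 0.1239] ext [0.812 0.18  0.777] allext [ 0.519 -0.013  0.003] [1.374 0.202 0.844]
col 640 ztop 0.048 top ctr [0.9346 0.2081 0.4441] mean [0.5509 0.2091 0.0686] ext [0.878 0.058 0.801] allext [0.443 0.178 0.003] [1.374 0.239 0.844]
big 1080 ztop 0.066 top ctr [0.8628 0.2327 0.4533] mean [0.418  0.2325 0.0814] ext [1.022 0.078 0.782] allext [0.349 0.191 0.003] [1.374 0.289 0.844]
white 135 ztop 0.844 top ctr [1.3738 0.2018 0.8445] mean [1.3738 0.2018 0.8445] ext [0. 0. 0.] allext [ 0.475 -0.146  0.003] [1.374 0.202 0.844]
cop 133 ztop 0.015 top ctr [ 0.9275 -0.0156  0.428 ] mean [ 0.509  -0.2092  0.024 ] ext [0.893 0.435 0.833] allext [ 0.455 -0.247  0.004] [1.374 0.202 0.844]
```

View pics/crop0.png

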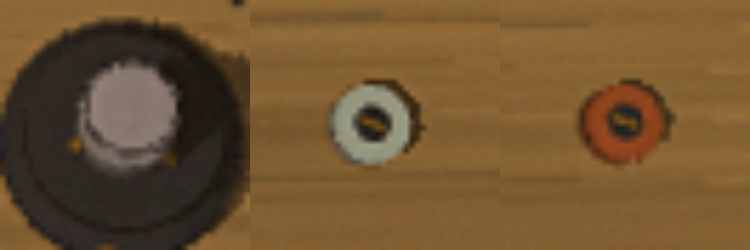

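The copper-brown disc with the dark mouth is at (385,227). The pale one is the decoy. I'll repeat the measurement without the zero-depth pixels.

```bash
cat > m.py <<'E'
from h import *
import pickle
for n in ['top','scene']:
    s=pickle.load(open(n+'0.pkl','rb')); X=cloud(s); d=s['depth']>0
    boxes={'top':{'cell':(283,192,28,.071),'col':(215,216,18,.046),'big':(204,271,22,.065),'white':(352,228,12,.014),'cop':(385,227,12,.014),'wedge':(314,256,20,.012),'covA':(199,173,22,.008),'fork':(309,147,28,.006)},
     'scene':{'cell':(235,220,28,.071),'col':(306,208,18,.046),'big':(319,172,24,.065),'white':(176,193,12,.014),'cop':(144,190,12,.014)}}[n]
    for k,(u,v,r,z) in boxes.items():
        P=X[v-r:v+r,u-r:u+r].reshape(-1,3);P=P[d[v-r:v+r,u-r:u+r].ravel()]
        P=P[abs(P[:,2]-z)<.004]
        if len(P)<5: print(n,k,len(P)); continue
        (c,rad)=cv2.minEnclosingCircle(P[:,:2].astype(np.float32))
        print(n,k,len(P),'circ',np.round(c,4),'r %.4f'%rad,'mean',P.mean(0).round(4),'ext',np.ptp(P,axis=0).round(3),P.min(0).round(3),P.max(0).round(3))
E
python3 m.py
```

```text
top cell 215 circ [0.5809 0.0401] r 0.0204 mean [0.5806 0.0402 0.0716] ext [0.038 0.039 0.007] [0.562 0.02  0.067] [0.6   0.059 0.075]
top col 462 circ [0.5225 0.2071] r 0.0303 mean [0.5223 0.2072 0.0468] ext [0.058 0.058 0.008] [0.492 0.178 0.042] [0.551 0.236 0.05 ]
top big 995 circ [0.3902 0.233 ] r 0.0422 mean [0.3904 0.2326 0.0653] ext [0.081 0.082 0.008] [0.351 0.192 0.061] [0.431 0.274 0.069]
top white 153 circ [ 0.4921 -0.1281] r 0.0180 mean [ 0.4912 -0.1283  0.0144] ext [0.033 0.033 0.008] [ 0.475 -0.145  0.01 ] [ 0.508 -0.112  0.018]
top cop 148 circ [ 0.4929 -0.2141] r 0.0180 mean [ 0.4925 -0.2144  0.0143] ext [0.034 0.035 0.008] [ 0.475 -0.231  0.01 ] [ 0.509 -0.196  0.018]
top wedge 113 circ [ 0.4236 -0.0254] r 0.0401 mean [ 0.4091 -0.0291  0.0104] ext [0.079 0.025 0.007] [ 0.384 -0.042  0.008] [ 0.463 -0.017  0.015]
top covA 354 circ [0.642  0.2554] r 0.0742 mean [0.6428 0.2548 0.007 ] ext [0.116 0.11  0.008] [0.585 0.198 0.004] [0.701 0.308 0.012]
top fork 715 circ [ 0.7057 -0.0374] r 0.1013 mean [ 0.7051 -0.0337  0.0038] ext [0.155 0.152 0.008] [ 0.633 -0.111  0.002] [0.787 0.04  0.01 ]
scene cell 177 circ [0.5842 0.0398] r 0.0229 mean [0.5841 0.0418 0.07  ] ext [0.045 0.04  0.006] [0.562 0.022 0.067] [0.607 0.062 0.073]
scene col 330 circ [0.5259 0.2076] r 0.0313 mean [0.5264 0.2086 0.0449] ext [0.06  0.058 0.008] [0.495 0.179 0.042] [0.555 0.237 0.05 ]
scene big 475 circ [0.3937 0.2339] r 0.0431 mean [0.3959 0.2336 0.0636] ext [0.083 0.079 0.007] [0.352 0.193 0.061] [0.435 0.272 0.068]
scene white 94 circ [ 0.4955 -0.1293] r 0.0192 mean [ 0.4956 -0.1291  0.013 ] ext [0.035 0.034 0.006] [ 0.478 -0.146  0.01 ] [ 0.513 -0.112  0.016]
scene cop 96 circ [ 0.4974 -0.2149] r 0.0187 mean [ 0.4973 -0.2146  0.0129] ext [0.034 0.036 0.007] [ 0.479 -0.233  0.01 ] [ 0.513 -0.196  0.017]
```

>>> jog_arm(targets=[[0, 0, 0.3, 17, -40, 0, 6], [0, 0, 0.3, 17, -40, 0, 6], [0, 0, 0.3, 17, -40, 0, 6], [0, 0, 0.3, 17, -40, 0, 6], [0, 0, 0.3, 17, -40, 0, 6], [0, 0, 0.3, 17, -40, 0, 6], [0, 0, 0.3, 17, -40, 0, 6], [0, 0, 0.3, 17, -40, 0, 6]], grip_force=40)

```text
clock: 1.15
eef_pos: [0.3407, 0.1458, 0.2313]
tool_rot: [0.013, 3.141, -0.001]
force: [0.5, 1.1, -0.7]
opening: 0.0599
```

>>> jog_arm(targets=[[0, 0, 0, 15.4, -36.4, 0, 6], [0, 0, 0, 15.4, -36.4, 0, 6], [0, 0, 0, 15.4, -36.4, 0, 6], [0, 0, 0, 15.4, -36.4, 0, 6], [0, 0, 0, 15.4, -36.4, -4, 6], [0, 0, 0, 15.4, -36.4, -8, 6], [0, 0, 0, 15.4, -36.4, -11, 6], [0, 0, 0, 15.4, -36.4, -11, 6], [0, 0, 0, 15.4, -36.4, -11, 6], [0, 0, 0, 15.4, -36.4, -11, 6]])

```text
clock: 2.4
eef_pos: [0.4948, -0.2138, 0.1238]
tool_rot: [-0.005, 3.138, -0.003]
force: [-0.1, 0.1, -0.2]
opening: 0.0599
```

```bash
cat > w.py <<'E'
from h import *
import sys
def circ(zc,tol=.004,near=None,R=.06,colour=None):
    st=sense(); s=snapshot('wrist'); X=cloud(s,wristT(s,st)); return st,s,X
if __name__=='__main__':
    st=sense(); s=snapshot('wrist'); save(s,sys.argv[1]); X=cloud(s,wristT(s,st))
    x,y,z,R=map(float,sys.argv[2:6])
    print(st['eef_pos'].round(4),st['tool_rot'].round(4),st['force'].round(2),st['opening'],st['clock'])
    m=(s['depth']>0)&(np.hypot(X[...,0]-x,X[...,1]-y)<R)&(abs(X[...,2]-z)<.005)
    P=X[m];c,r=cv2.minEnclosingCircle(P[:,:2].astype(np.float32))
    print(len(P),np.round(c,4),round(r,4),P.mean(0).round(4),P.min(0).round(4),P.max(0).round(4))
    t=(s['depth']>0)&(X[...,2]<.03)&(abs(X[...,2])<.005); print('table z',np.median(X[t][:,2]) if t.any() else None)
E
python3 w.py w1.png .494 -.2145 .014 .04
```

```text
[ 0.4948 -0.2138  0.1238] [-0.005   3.1377 -0.0033] [-0.09  0.12 -0.18] 0.059934002251879365 2.4
1339 [ 0.4958 -0.2142] 0.0175 [ 0.495  -0.2143  0.0132] [ 0.4787 -0.2314  0.009 ] [ 0.5126 -0.1975  0.016 ]
table z -0.0007847715880058559
```

View pics/w1.png

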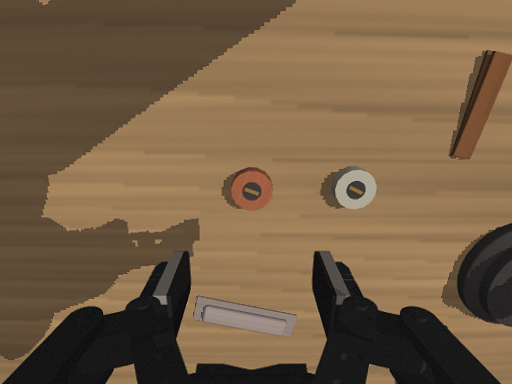

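Wrist view: the copper pipe is at (251,189), midway between the jaws, and the pale decoy is clear at (356,189). I'll go down to it.

>>> jog_arm(targets=[[0, 0, 0, 0.1, 0, -4, 6], [0, 0, 0, 0.1, 0, -8, 6], [0, 0, 0, 0.1, 0, -10, 6], [0, 0, 0, 0.1, 0, -11, 6], [0, 0, 0, 0.1, 0, -11, 6]])

```text
clock: 3.08
eef_pos: [0.4948, -0.2144, 0.0122]
tool_rot: [-0.003, 3.14, -0.001]
force: [-0.7, 0.2, -0.4]
opening: 0.06
```

```bash
python3 w.py w2.png .4955 -.2142 .014 .04
```

```text
[ 0.4948 -0.2144  0.0122] [-2.8000e-03  3.1404e+00 -1.1000e-03] [-0.69  0.2  -0.43] 0.060009926088718336 3.075
3457 [ 0.4878 -0.2155] 0.0359 [ 0.4939 -0.2146  0.0133] [ 0.4779 -0.2512  0.009 ] [ 0.5127 -0.1798  0.019 ]
table z -0.0008446510387024181
```

>>> jog_arm(targets=[[0, 0, 0, 0, 0, -0.7, 6], [0, 0, 0, 0, 0, -0.7, 6], [0, 0, 0, 0, 0, -0.7, 3], [0, 0, 0, 0, 0, -0.7, 3], [0, 0, 0, 0, 0, -0.7, 3], [0, 0, 0, 0, 0, -0.7, 3], [0, 0, 0, 0, 0, -0.7, 3], [0, 0, 0, 0, 0, -0.7, 3]], grip_force=30)

```text
clock: 4.12
eef_pos: [0.4946, -0.2147, 0.0047]
tool_rot: [-0.002, 3.141, -0.001]
force: [-1.7, 0.7, 5.8]
opening: 0.0333
```

```bash
python3 w.py w3.png .4955 -.2142 .014 .019
```

```text
[ 0.4946 -0.2147  0.0047] [-2.000e-03  3.141e+00 -8.000e-04] [-1.72  0.67  5.81] 0.03328015104345278 4.125
3786 [ 0.4955 -0.2142] 0.0189 [ 0.4941 -0.2153  0.0132] [ 0.4783 -0.2322  0.009 ] [ 0.513  -0.1983  0.019 ]
table z -0.0008304780298130643
```

View pics/w3.png

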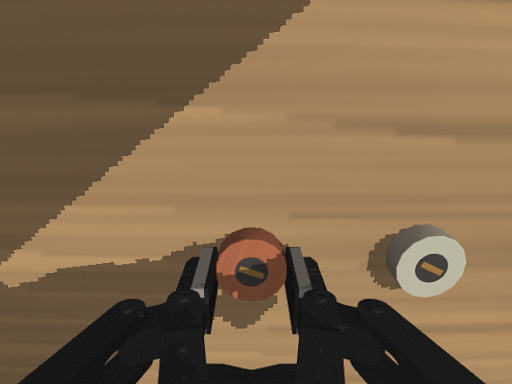

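The pipe is between the pads at (251,265). I'll lift it and check how it's held.

>>> jog_arm(targets=[[0, 0, 0, 0, 0, 0.5, 3], [0, 0, 0, 0, 0, 2, 3], [0, 0, 0, 0, 0, 6, 3], [0, 0, 0, 0, 0, 11, 3], [0, 0, 0, 0, 0, 14, 3], [0, 0, 0, 0, 0, 14, 3], [0, 0, 0, 0, 0, 14, 3], [0, 0, 0, 0, 0, 14, 3]])

```text
clock: 5.18
eef_pos: [0.4929, -0.2136, 0.1423]
tool_rot: [0.002, -3.138, -0.003]
force: [0.4, -0.1, -0.9]
opening: 0.0333
```

```bash
python3 w.py w4.png .495 -.2145 .155 .019; cat > v.py <<'E'
from h import *
import sys
st=sense(); s=snapshot('wrist')
save(s,sys.argv[1]); 
P=cloud(s,s['T_tool_cam']) # tool coords
u=np.array([0]);
for v in range(215,300,6):
  print(v,[tuple((P[v,c]*1000).round(0).astype(int)) for c in (205,225,240,251,265,280,297)])
E
python3 v.py w5.png
```

```text
[ 0.4929 -0.2136  0.1423] [ 1.9000e-03 -3.1382e+00 -3.4000e-03] [ 0.35 -0.06 -0.93] 0.03331234135027521 5.175
3290 [ 0.4949 -0.2146] 0.019 [ 0.4931 -0.2144  0.1511] [ 0.4766 -0.2312  0.15  ] [ 0.5109 -0.1979  0.16  ]
table z -0.0008015161554177919
215 [(np.int64(-36), np.int64(-45), np.int64(143)), (np.int64(-35), np.int64(-26), np.int64(143)), (np.int64(-35), np.int64(-11), np.int64(143)), (np.int64(-36), np.int64(-1), np.int64(144)), (np.int64(-35), np.int64(12), np.int64(142)), (np.int64(-36), np.int64(27), np.int64(143)), (np.int64(-36), np.int64(43), np.int64(143))]
221 [(np.int64(-42), np.int64(-45), np.int64(143)), (np.int64(-41), np.int64(-26), np.int64(142)), (np.int64(-42), np.int64(-12), np.int64(144)), (np.int64(-42), np.int64(-1), np.int64(143)), (np.int64(-42), np.int64(12), np.int64(143)), (np.int64(-41), np.int64(27), np.int64(142)), (np.int64(-42), np.int64(43), np.int64(142))]
227 [(np.int64(-48), np.int64(-45), np.int64(143)), (np.int64(-48), np.int64(-26), np.int64(142)), (np.int64(-48), np.int64(-12), np.int64(142)), (np.int64(-47), np.int64(-1), np.int64(142)), 
[... 3240 characters left out ...]
)), (np.int64(10), np.int64(17), np.int64(-37))]
293 [(np.int64(8), np.int64(-19), np.int64(-37)), (np.int64(-122), np.int64(-28), np.int64(141)), (np.int64(-13), np.int64(-6), np.int64(-9)), (np.int64(-13), np.int64(-1), np.int64(-9)), (np.int64(-13), np.int64(6), np.int64(-9)), (np.int64(-124), np.int64(29), np.int64(143)), (np.int64(8), np.int64(17), np.int64(-38))]
299 [(np.int64(5), np.int64(-19), np.int64(-37)), (np.int64(-128), np.int64(-28), np.int64(138)), (np.int64(-129), np.int64(-12), np.int64(140)), (np.int64(-17), np.int64(-1), np.int64(-9)), (np.int64(-132), np.int64(14), np.int64(144)), (np.int64(-131), np.int64(30), np.int64(142)), (np.int64(5), np.int64(17), np.int64(-37))]
```

View pics/w4.png

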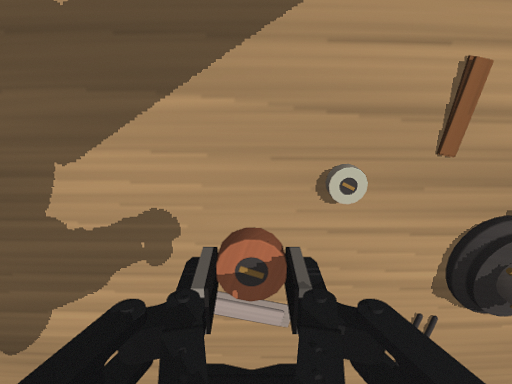

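The pipe is flat, with its top 9 mm above the TCP and its underside 5 mm below, and it's centred in the tool frame. I'll carry it over the cell and measure the pan.

>>> jog_arm(targets=[[0, 0, 0, 0, 0, 3, 3], [0, 0, 0, 8.8, 25.4, 3, 3], [0, 0, 0, 8.8, 25.4, 3, 3], [0, 0, 0, 8.8, 25.4, 3, 3], [0, 0, 0, 8.8, 25.4, 3, 3], [0, 0, 0, 8.8, 25.4, 3, 3], [0, 0, 0, 8.8, 25.4, 3, 3], [0, 0, 0, 8.8, 25.4, 3, 3], [0, 0, 0, 8.8, 25.4, 3, 3]])

```text
clock: 6.4
eef_pos: [0.5819, 0.0377, 0.1741]
tool_rot: [-0.002, -3.141, 0.001]
force: [-0.2, -0.4, -1.8]
opening: 0.0334
```

```bash
python3 w.py w6.png .5825 .04 .071 .04
```

```text
[0.5819 0.0377 0.1741] [-2.0000e-03 -3.1411e+00  6.0000e-04] [-0.18 -0.41 -1.82] 0.03337555174612412 6.4
1903 [0.5828 0.0415] 0.0206 [0.5821 0.0415 0.0705] [0.5626 0.0215 0.0672] [0.6031 0.0618 0.0725]
table z -0.0007628297259946182
```

View pics/w6.png

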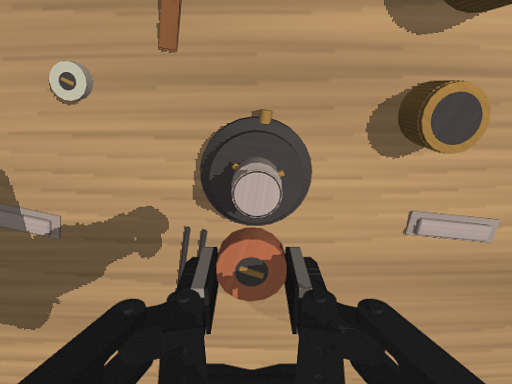

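The pan centre is at (256,193) in the image, which is about (0.583, 0.0415). I'll go down to just above it.

>>> jog_arm(targets=[[0, 0, 0, 0.1, 0.2, -4, 3], [0, 0, 0, 0.1, 0.2, -7, 3], [0, 0, 0, 0.1, 0.2, -8.5, 3], [0, 0, 0, 0.1, 0.2, -8.5, 3], [0, 0, 0, 0.1, 0.2, -8.5, 3], [0, 0, 0, 0.1, 0.2, -8.5, 3], [0, 0, 0, 0.1, 0.2, -8.5, 3]])

```text
clock: 7.32
eef_pos: [0.584, 0.0415, 0.0904]
tool_rot: [-0.002, 3.14, -0.0]
force: [0.2, 0.2, -0.9]
opening: 0.0336
```

```bash
python3 w.py w7.png .5825 .04 .0975 .03
python3 - <<'E'
from h import *
for i in range(4): s=snapshot('top'); print(sense()['eef_pos'].round(4),sense()['force'].round(2))
save(s,'t7.png')
E
```

```text
[0.584  0.0415 0.0904] [-2.0000e-03  3.1396e+00 -2.0000e-04] [ 0.24  0.23 -0.93] 0.03356480060516034 7.325
4265 [0.579  0.0401] 0.0297 [0.5825 0.0406 0.0986] [0.5675 0.0105 0.0925] [0.6023 0.0697 0.1025]
table z -0.0008040733576986925
[0.5836 0.0416 0.0899] [ 0.6   0.42 -0.66]
[0.5835 0.0416 0.0897] [-0.85 -0.03 -0.3 ]
[0.5834 0.0416 0.0895] [ 0.12 -0.8   0.34]
[0.5833 0.0416 0.0894] [ 0.02 -0.1  -0.48]
```

View pics/w7.png

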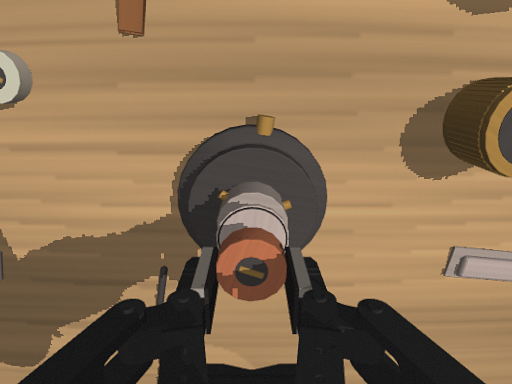

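>>> jog_arm(targets=[[0, 0, 0, 0, 0, -0.8, 3], [0, 0, 0, 0, 0, -1.2, 3], [0, 0, 0, 0, 0, -1.3, 3], [0, 0, 0, 0, 0, -1.3, 3], [0, 0, 0, 0, 0, -1.3, 3], [0, 0, 0, 0, 0, -1.3, 3]])

```text
clock: 8.32
eef_pos: [0.5834, 0.0415, 0.0764]
tool_rot: [-0.002, 3.141, -0.0]
force: [0.1, -0.5, -0.9]
opening: 0.0333
```

```bash
python3 - <<'E'
from h import *
for i in range(2): s=snapshot('wrist'); print(sense()['eef_pos'].round(4),sense()['force'].round(2))
save(s,'w8.png'); s=snapshot('scene'); cv2.imwrite('pics/s8.png',cv2.resize(s['img'][170:250,190:290,::-1],(800,600)))
E
```

```text
[0.5834 0.0415 0.0764] [-0.45  0.49 -0.76]
[0.5834 0.0415 0.0764] [-0.94 -0.55 -1.08]
```

View pics/s8.png

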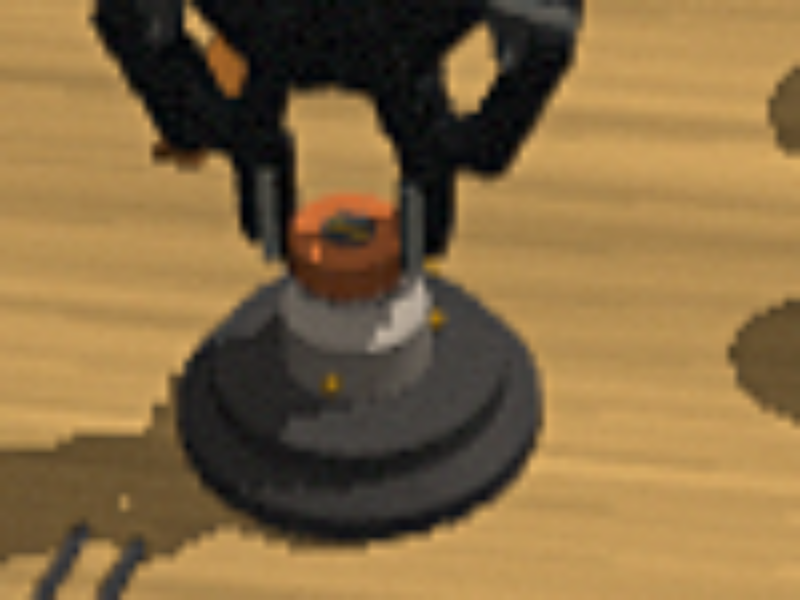

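The pipe sits over the pan but its weight is still on the gripper (-0.9 N). I'll inch down.

>>> jog_arm(targets=[[0, 0, 0, 0, 0, -0.05, 3], [0, 0, 0, 0, 0, -0.1, 3], [0, 0, 0, 0, 0, -0.1, 3], [0, 0, 0, 0, 0, -0.1, 3]])

```text
clock: 8.98
eef_pos: [0.5833, 0.0415, 0.0754]
tool_rot: [-0.002, 3.141, -0.0]
force: [-0.6, 0.0, 0.9]
opening: 0.0332
```

```bash
python3 - <<'E'
from h import *
for i in range(3): s=snapshot('wrist'); print(sense()['eef_pos'].round(4),sense()['force'].round(2))
E
```

```text
[0.5833 0.0415 0.0754] [-0.53 -0.07  0.11]
[0.5834 0.0415 0.0754] [-0.09  0.09  0.84]
[0.5834 0.0415 0.0754] [-0.56  0.07  0.99]
```

It's in contact, so I'll open slowly.

>>> jog_arm(targets=[[0, 0, 0, 0, 0, 0, 3.6], [0, 0, 0, 0, 0, 0, 3.9], [0, 0, 0, 0, 0, 0, 4.4], [0, 0, 0, 0, 0, 0, 5.4], [0, 0, 0, 0, 0, 0, 6], [0, 0, 0, 0, 0, 0.5, 6], [0, 0, 0, 0, 0, 2, 6], [0, 0, 0, 0, 0, 6, 6], [0, 0, 0, 0, 0, 9.5, 6], [0, 0, 0, 0, 0, 9.5, 6]])

```text
clock: 10.38
eef_pos: [0.5867, 0.0413, 0.1757]
tool_rot: [-0.002, 3.131, -0.001]
force: [-0.8, 0.6, 0.0]
opening: 0.0602
```

```bash
python3 - <<'E'
from h import *
for i in range(6): snapshot('top')
E
python3 w.py w9.png .5825 .04 .085 .03; python3 - <<'E'
from h import *
# pan ring vs pipe
st=sense(); s=snapshot('wrist'); X=cloud(s,wristT(s,st))
m=(s['depth']>0)&(np.hypot(X[...,0]-.583,X[...,1]-.0415)<.03)
for z in (.071,.085):
    P=X[m&(abs(X[...,2]-z)<.003)]; print(z,len(P),P.min(0).round(4),P.max(0).round(4),P.mean(0).round(4))
cv2.imwrite('pics/w9c.png',cv2.resize(s['img'][130:260,190:320,::-1],(600,600)))
E
```

```text
[0.5821 0.0416 0.1686] [ 1.8000e-03 -3.1384e+00 -4.0000e-04] [ 0.66 -0.3  -0.09] 0.0601318541586556 10.675
1603 [0.5848 0.0409] 0.0177 [0.5838 0.041  0.0842] [0.5676 0.0241 0.08  ] [0.6023 0.058  0.0865]
table z -0.0007770247784670559
0.071 504 [0.5626 0.0217 0.0681] [0.5931 0.0613 0.0739] [0.5716 0.0428 0.0705]
0.085 1573 [0.5672 0.0241 0.0821] [0.6017 0.058  0.0867] [0.584  0.041  0.0842]
```

View pics/w9c.png

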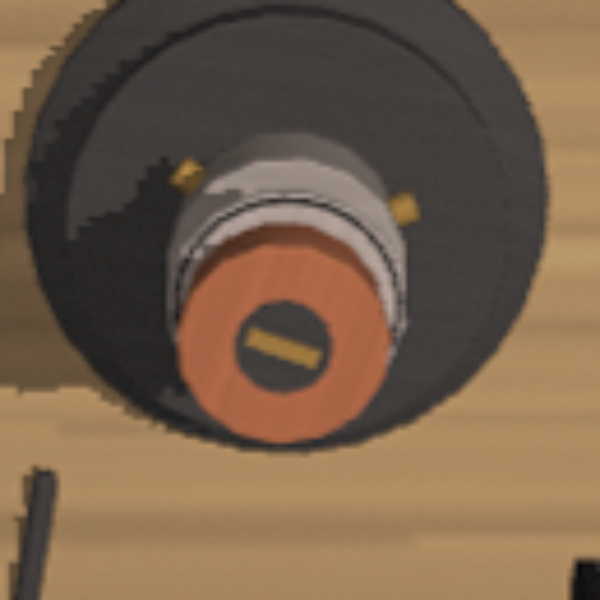

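The pipe lies flat, about 1.5–2 mm from the pan centre, which is within tolerance. Next is the collar.

>>> jog_arm(targets=[[0, 0, 0, -5.9, 16.6, 0, 8.5], [0, 0, 0, -5.9, 16.6, 0, 8.5], [0, 0, 0, -5.9, 16.6, 0, 8.5], [0, 0, 0, -5.9, 16.6, -2, 8.5], [0, 0, 0, -5.9, 16.6, -2, 8.5], [0, 0, 0, -5.9, 16.6, -2, 8.5], [0, 0, 0, -5.9, 16.6, -2, 8.5]])

```text
clock: 11.65
eef_pos: [0.5251, 0.2069, 0.151]
tool_rot: [0.0, 3.14, 0.0]
force: [-0.3, -0.2, 0.5]
opening: 0.0848
```

```bash
python3 - <<'E'
from h import *
for i in range(5): snapshot('top')
E
python3 w.py w10.png .524 .208 .046 .045
```

```text
[0.5247 0.2072 0.1506] [-8.0000e-04  3.1409e+00  2.0000e-04] [ 1.16 -0.06 -0.06] 0.08514166787898778 11.9
4073 [0.5246 0.2092] 0.0303 [0.5233 0.2087 0.0455] [0.4949 0.1796 0.041 ] [0.5543 0.2384 0.0478]
table z -0.0007735967277302247
```

View pics/w10.png

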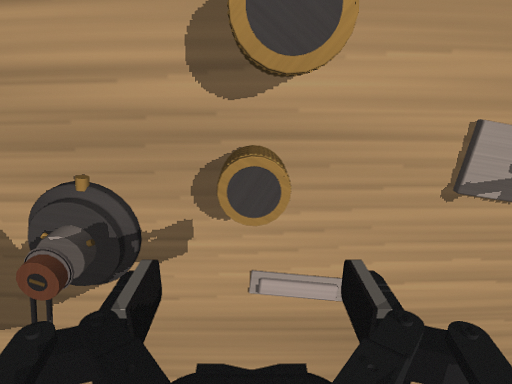

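The collar is at (254,190) in the image, i.e. (0.5246, 0.209), close to the tool axis. I'll go down and grip it.

>>> jog_arm(targets=[[0, 0, 0, 0, 0.2, -5, 8.5], [0, 0, 0, 0, 0.2, -10, 8.5], [0, 0, 0, 0, 0.2, -13, 8.5], [0, 0, 0, 0, 0.2, -13.9, 8.5], [0, 0, 0, 0, 0.2, -13.9, 8.5], [0, 0, 0, 0, 0.2, -13.9, 8.5], [0, 0, 0, 0, 0.2, -13.9, 5.5], [0, 0, 0, 0, 0.2, -13.9, 5.5], [0, 0, 0, 0, 0.2, -13.9, 5.5], [0, 0, 0, 0, 0.2, -13.9, 5.5]], grip_force=70)

```text
clock: 13.2
eef_pos: [0.5258, 0.2098, 0.0131]
tool_rot: [-0.002, 3.138, 0.001]
force: [-0.8, -0.8, 5.6]
opening: 0.0587
```

>>> jog_arm(targets=[[0, 0, 0, 0, 0, 0, 5.5], [0, 0, 0, 0, 0, 0, 5.5], [0, 0, 0, 0, 0, 2, 5.5], [0, 0, 0, 0, 0, 7, 5.5], [0, 0, 0, 0, 0, 12, 5.5], [0, 0, 0, 0, 0, 12, 5.5], [0, 0, 0, 0, 0, 12, 5.5], [0, 0, 0, 0, 0, 12, 5.5]])

```text
clock: 14.2
eef_pos: [0.5221, 0.209, 0.1287]
tool_rot: [0.002, -3.136, 0.002]
force: [-0.9, -0.1, -3.3]
opening: 0.0586
```

```bash
cat > c.py <<'E'
from h import *
import sys
# collar in tool coords
s=snapshot('wrist'); save(s,sys.argv[1]); P=cloud(s,s['T_tool_cam']); I=s['img'].astype(int)
m=(s['depth']>0)&(np.hypot(P[...,0],P[...,1])<.036)&(P[...,2]>-.06)&(P[...,2]<.03)
z=np.median(P[m&(np.hypot(P[...,0],P[...,1])<.02)][:,2]); print('top z in tool',z)
Q=P[m&(abs(P[...,2]-z)<.003)&(abs(P[...,1])<.027)]
print(len(Q),Q.min(0).round(4),Q.max(0).round(4))
c,r=cv2.minEnclosingCircle(Q[:,:2].astype(np.float32)); print(c,r)
# plane tilt
q=Q-Q.mean(0); print('normal',np.linalg.svd(q,full_matrices=False)[2][2].round(4))
E
python3 - <<'E'
from h import *
for i in range(4): snapshot('top')
st=sense();print(st)
E
python3 c.py w11.png
```

```text
{'clock': 14.4, 'q': array([ 2.26884012e-01,  2.87815726e-01,  1.66406511e+00,  1.13841707e-05,
        1.19242097e+00, -1.34506316e+00]), 'joint_velocities': array([-0.00183544, -0.00428984, -0.01029532,  0.00079643,  0.00141915,
       -0.00011219]), 'tau': array([ 1.03420269e-02, -4.04143202e+01, -2.73998469e+01,  7.92410665e-04,
        2.85946479e-02, -1.97651389e-05]), 'eef_pos': array([0.52339363, 0.20930076, 0.12982091]), 'tool_rot': array([ 1.79959866e-03, -3.13894955e+00,  9.37889278e-04]), 'force': array([-0.84748575,  0.05541147, -3.2138494 ]), 'moment': array([-0.02951982, -0.03710028, -0.02125797]), 'opening': 0.05838790088162727}
top z in tool -0.032498991212998096
13628 [-0.0297 -0.027  -0.0343] [ 0.031   0.027  -0.0295]
(0.0007025814265944064, -0.0009177139145322144) 0.03050934709608555
normal [ 0.0026  0.0014 -1.    ]
```

View pics/w11.png

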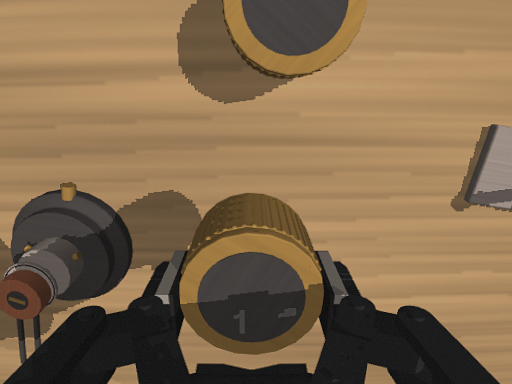

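The collar is held level, with its rim 13.5 mm below the TCP. I'll carry it over the cell.

>>> jog_arm(targets=[[0, 0, 0, 0, 0, 2, 5.5], [0, 0, 0, 6, -16.7, 2, 5.5], [0, 0, 0, 6, -16.7, 2, 5.5], [0, 0, 0, 6, -16.7, 2, 5.5], [0, 0, 0, 6, -16.7, 2, 5.5], [0, 0, 0, 6, -16.7, 2, 5.5], [0, 0, 0, 6, -16.7, 2, 5.5], [0, 0, 0, 6, -16.7, 2, 5.5]])

```text
clock: 15.45
eef_pos: [0.5838, 0.0438, 0.1512]
tool_rot: [0.005, -3.141, -0.0]
force: [0.7, -0.1, -1.9]
opening: 0.0585
```

```bash
python3 - <<'E'
from h import *
for i in range(6): snapshot('top')
st=sense();print(st['eef_pos'].round(4),st['tool_rot'].round(4),st['force'].round(2))
s=snapshot('wrist');save(s,'w12.png'); X=cloud(s,wristT(s,st))
m=(s['depth']>0)&(np.hypot(X[...,0]-.583,X[...,1]-.0415)<.06)
for z,r in ((.030,.05),(.071,.022),(.085,.02)):
    P=X[m&(abs(X[...,2]-z)<.003)]; print(z,len(P),P.min(0).round(4),P.max(0).round(4)) if len(P) else 0
E
```

```text
[0.5842 0.0428 0.1513] [-2.7000e-03  3.1415e+00 -0.0000e+00] [ 0.2  -1.02 -2.61]
0.03 3990 [ 0.5391 -0.002   0.027 ] [0.6059 0.0842 0.033 ]
0.071 506 [0.5624 0.0214 0.068 ] [0.5812 0.0609 0.0739]
0.085 184 [0.5673 0.0275 0.0821] [0.5742 0.0536 0.0856]
```

View pics/w12.png

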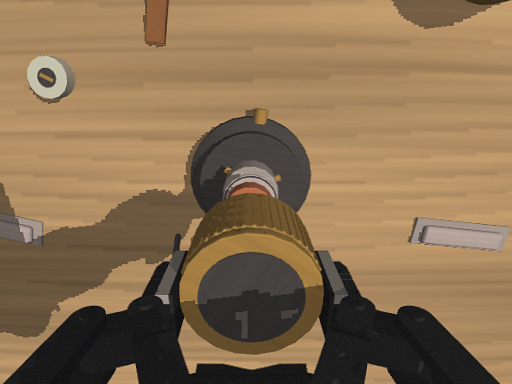

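>>> jog_arm(targets=[[0, 0, 0, -0.05, -0.07, -3, 5.5], [0, 0, 0, -0.05, -0.07, -5, 5.5], [0, 0, 0, -0.05, -0.07, -6.5, 5.5], [0, 0, 0, -0.05, -0.07, -7.5, 5.5], [0, 0, 0, -0.05, -0.07, -7.7, 5.5], [0, 0, 0, -0.05, -0.07, -7.7, 5.5], [0, 0, 0, -0.05, -0.07, -7.7, 5.5], [0, 0, 0, -0.05, -0.07, -7.7, 5.5]])

```text
clock: 16.8
eef_pos: [0.5843, 0.0418, 0.075]
tool_rot: [-0.002, 3.14, -0.0]
force: [0.2, -0.2, -1.8]
opening: 0.0584
```

```bash
cat > st.py <<'E'
from h import *
import sys
for i in range(int(sys.argv[1])): snapshot('top')
st=sense();print(st['clock'],st['eef_pos'].round(4),st['tool_rot'].round(4),st['force'].round(2),st['moment'].round(3),st['opening'])
E
python3 st.py 3
```

```text
16.95 [0.584  0.0418 0.0746] [-1.900e-03  3.141e+00 -1.000e-04] [-0.48  0.6  -3.27] [-0.039  0.042 -0.017] 0.058377479089108855
```

>>> jog_arm(targets=[[0, 0, 0, 0, 0, -0.3, 5.5], [0, 0, 0, 0, 0, -0.6, 5.5], [0, 0, 0, 0, 0, -0.8, 5.5], [0, 0, 0, 0, 0, -1, 5.5], [0, 0, 0, 0, 0, -1, 5.5], [0, 0, 0, 0, 0, -1, 5.5]])

```text
clock: 17.7
eef_pos: [0.5839, 0.0418, 0.0643]
tool_rot: [-0.002, 3.141, -0.0]
force: [-1.8, -0.3, -3.0]
opening: 0.0584
```

```bash
python3 st.py 1
```

```text
17.75 [0.5839 0.0418 0.0644] [-1.9000e-03  3.1414e+00 -0.0000e+00] [-0.37  0.66 -2.33] [-0.016  0.018  0.002] 0.05836750672725809
```

The rim is over the spigot with no side load. I'll go down toward the pins.

>>> jog_arm(targets=[[0, 0, 0, 0, 0, -0.3, 5.5], [0, 0, 0, 0, 0, -0.5, 5.5], [0, 0, 0, 0, 0, -0.6, 5.5], [0, 0, 0, 0, 0, -0.7, 5.5], [0, 0, 0, 0, 0, -0.7, 5.5]])

```text
clock: 18.38
eef_pos: [0.5837, 0.0418, 0.0573]
tool_rot: [0.002, -3.141, -0.0]
force: [-0.3, -0.5, -1.7]
opening: 0.0583
```

```bash
python3 st.py 2
```

```text
18.475 [0.5838 0.0418 0.0574] [-1.9000e-03  3.1415e+00 -0.0000e+00] [-1.63  0.57 -1.35] [-0.011  0.083 -0.026] 0.05871856938737156
```

>>> jog_arm(targets=[[0, 0, 0, 0, 0, -0.1, 5.5], [0, 0, 0, 0, 0, -0.2, 5.5], [0, 0, 0, 0, 0, -0.2, 5.5], [0, 0, 0, 0, 0, -0.2, 5.5]])

```text
clock: 18.98
eef_pos: [0.584, 0.0418, 0.0554]
tool_rot: [-0.002, 3.141, -0.0]
force: [-0.2, 0.3, -0.3]
opening: 0.0587
```

```bash
python3 st.py 1
```

```text
19.025 [0.584  0.0418 0.0555] [-1.9000e-03  3.1411e+00 -0.0000e+00] [-0.25  0.05 -0.74] [ 0.096 -0.025 -0.032] 0.0586956012850513
```

>>> jog_arm(targets=[[0, 0, 0, 0, 0, -0.1, 5.5], [0, 0, 0, 0, 0, -0.15, 5.5], [0, 0, 0, 0, 0, -0.15, 5.5], [0, 0, 0, 0, 0, -0.15, 5.5]])

```text
clock: 19.52
eef_pos: [0.584, 0.0418, 0.0549]
tool_rot: [-0.002, 3.141, -0.0]
force: [-2.7, -0.3, 5.4]
opening: 0.0583
```

```bash
python3 st.py 1
```

```text
19.575 [0.5841 0.0418 0.0549] [-2.0000e-03  3.1411e+00 -2.0000e-04] [-2.64 -0.13  5.11] [0.075 0.49  0.037] 0.05883672502666232
```

The collar is resting on the pins: z stopped at 0.0549 and the push is about 8 N. Now I'll turn it in small steps and watch for the drop.

>>> jog_arm(targets=[[0, 0, -0.06, 0, 0, -0.05, 5.5], [0, 0, -0.12, 0, 0, -0.05, 5.5], [0, 0, -0.12, 0, 0, -0.05, 5.5], [0, 0, -0.12, 0, 0, -0.05, 5.5]])

```text
clock: 20.08
eef_pos: [0.5846, 0.0417, 0.0549]
tool_rot: [0.187, 3.134, -0.0]
force: [-2.1, -0.3, 7.2]
opening: 0.0586
```

```bash
python3 st.py 0
```

```text
20.075 [0.5846 0.0417 0.0549] [ 1.8720e-01  3.1343e+00 -1.0000e-04] [-2.14 -0.32  7.23] [-0.018  0.417 -0.177] 0.058622715084027326
```

>>> jog_arm(targets=[[0, 0, -0.06, -0.03, 0, 0, 5.5], [0, 0, -0.12, -0.05, 0, 0, 5.5], [0, 0, -0.12, -0.05, 0, 0, 5.5], [0, 0, -0.12, -0.05, 0, 0, 5.5]])

```text
clock: 20.58
eef_pos: [0.5845, 0.0415, 0.0549]
tool_rot: [0.375, 3.117, -0.0]
force: [-2.0, -0.3, 5.0]
opening: 0.0588
```

```bash
python3 st.py 0
```

```text
20.575 [0.5845 0.0415 0.0549] [ 3.7460e-01  3.1165e+00 -2.0000e-04] [-1.96 -0.25  4.98] [-0.1    0.293 -0.109] 0.058770314572433195
```

>>> jog_arm(targets=[[0, 0, -0.06, 0, 0, 0, 5.5], [0, 0, -0.12, 0, 0, 0, 5.5], [0, 0, -0.12, 0, 0, 0, 5.5], [0, 0, -0.12, 0, 0, 0, 5.5]])

```text
clock: 21.08
eef_pos: [0.5845, 0.0414, 0.0549]
tool_rot: [0.561, 3.089, -0.0]
force: [-1.1, -1.2, 5.7]
opening: 0.0585
```

```bash
python3 st.py 0
```

```text
21.075 [0.5845 0.0414 0.0549] [ 5.6070e-01  3.0886e+00 -3.0000e-04] [-1.06 -1.2   5.73] [-0.115  0.306 -0.108] 0.05849670593211114
```

>>> jog_arm(targets=[[0, 0, -0.06, 0, 0, 0, 5.5], [0, 0, -0.12, 0, 0, 0, 5.5], [0, 0, -0.12, 0, 0, 0, 5.5], [0, 0, -0.12, 0, 0, 0, 5.5]])

```text
clock: 21.58
eef_pos: [0.584, 0.0416, 0.0541]
tool_rot: [0.744, 3.051, -0.0]
force: [-0.3, -0.9, 4.8]
opening: 0.0586
```

>>> jog_arm(targets=[[0, 0, -0.06, 0, 0, 0, 5.5], [0, 0, -0.12, 0, 0, 0, 5.5], [0, 0, -0.12, 0, 0, 0, 5.5], [0, 0, -0.12, 0, 0, 0, 5.5]])

```text
clock: 22.08
eef_pos: [0.5836, 0.0419, 0.0532]
tool_rot: [0.925, 3.002, 0.0]
force: [1.8, -0.1, 0.5]
opening: 0.0586
```

It dropped: z went from 0.0549 to 0.0532 and Fz fell to 0.5 N. I'll check the moment and then press gently.

```bash
python3 st.py 0
```

```text
22.075 [0.5836 0.0419 0.0532] [9.2460e-01 3.0018e+00 5.0000e-04] [ 1.78 -0.09  0.51] [-0.028 -0.205 -0.012] 0.05864120209158351
```

>>> jog_arm(targets=[[0, 0, 0, 0, 0, -0.1, 5.5], [0, 0, 0, 0, 0, -0.2, 5.5], [0, 0, 0, 0, 0, -0.3, 5.5], [0, 0, 0, 0, 0, -0.3, 5.5]])

```text
clock: 22.58
eef_pos: [0.5836, 0.0419, 0.0504]
tool_rot: [0.926, 3.001, 0.0]
force: [1.8, 0.6, 1.0]
opening: 0.0583
```

```bash
python3 st.py 0
```

```text
22.575 [0.5836 0.0419 0.0504] [9.2630e-01 3.0013e+00 4.0000e-04] [1.83 0.61 0.96] [ 0.025 -0.277  0.052] 0.05833326950527596
```

>>> jog_arm(targets=[[0, 0, 0, 0, 0, -0.15, 5.5], [0, 0, 0, 0, 0, -0.3, 5.5], [0, 0, 0, 0, 0, -0.45, 5.5], [0, 0, 0, 0, 0, -0.6, 5.5], [0, 0, 0, 0, 0, -0.6, 5.5]])

```text
clock: 23.2
eef_pos: [0.5836, 0.0419, 0.0445]
tool_rot: [0.927, 3.001, 0.0]
force: [1.6, 0.5, 4.9]
opening: 0.0587
```

```bash
python3 st.py 0
```

```text
23.2 [0.5836 0.0419 0.0445] [9.2650e-01 3.0012e+00 4.0000e-04] [1.58 0.54 4.93] [ 0.098 -0.222  0.014] 0.058707849176748504
```

>>> jog_arm(targets=[[0, 0, 0, 0, 0, -0.1, 5.5], [0, 0, 0, 0, 0, -0.15, 5.5], [0, 0, 0, 0, 0, -0.2, 5.5], [0, 0, 0, 0, 0, -0.25, 5.5], [0, 0, 0, 0, 0, -0.25, 5.5]])

```text
clock: 23.82
eef_pos: [0.5836, 0.0419, 0.0431]
tool_rot: [0.926, 3.002, 0.0]
force: [-1.2, 2.7, 11.7]
opening: 0.0586
```

```bash
python3 st.py 0
```

```text
23.825 [0.5836 0.0419 0.0431] [9.2640e-01 3.0015e+00 2.0000e-04] [-1.2   2.7  11.69] [ 0.124  0.116 -0.042] 0.05861355499943296
```

It bottomed at about 0.043. I'll add a little more push as a check.

>>> jog_arm(targets=[[0, 0, 0, 0, 0, -0.08, 5.5], [0, 0, 0, 0, 0, -0.08, 5.5], [0, 0, 0, 0, 0, -0.08, 5.5], [0, 0, 0, 0, 0, -0.08, 5.5]])

```text
clock: 24.32
eef_pos: [0.5836, 0.0419, 0.0431]
tool_rot: [0.926, 3.002, 0.0]
force: [-3.7, 1.2, 15.3]
opening: 0.0584
```

```bash
python3 st.py 4; python3 - <<'E'
from h import *
s=snapshot('scene'); cv2.imwrite('pics/s20.png',cv2.resize(s['img'][160:260,170:303,::-1],(800,600)))
X=cloud(s); d=s['depth']>0
for z in (.03,.076):
    m=d&(np.hypot(X[...,0]-.5836,X[...,1]-.0415)<.034)&(abs(X[...,2]-.076)<.006)
print('collar top z scene',np.median(X[m][:,2]))
s=snapshot('wrist'); st=sense(); X=cloud(s,wristT(s,st)); m=(s['depth']>0)&(np.hypot(X[...,0]-.5836,X[...,1]-.0415)<.02)&(X[...,2]<.1)
print('wrist top z',np.median(X[m][:,2])); save(s,'w20.png')
save(snapshot('top'),'t20.png'); print(sense()['eef_pos'],sense()['force'])
E
```

```text
24.525 [0.5836 0.0419 0.0431] [9.2640e-01 3.0015e+00 1.0000e-04] [-3.92  0.33 15.32] [0.148 0.494 0.019] 0.058789480266397624
collar top z scene 0.07503086807954792
wrist top z 0.07568176897442355
[0.58361852 0.04186912 0.04314825] [-2.70232015  1.18445378 15.89545481]
```

View pics/s20.png

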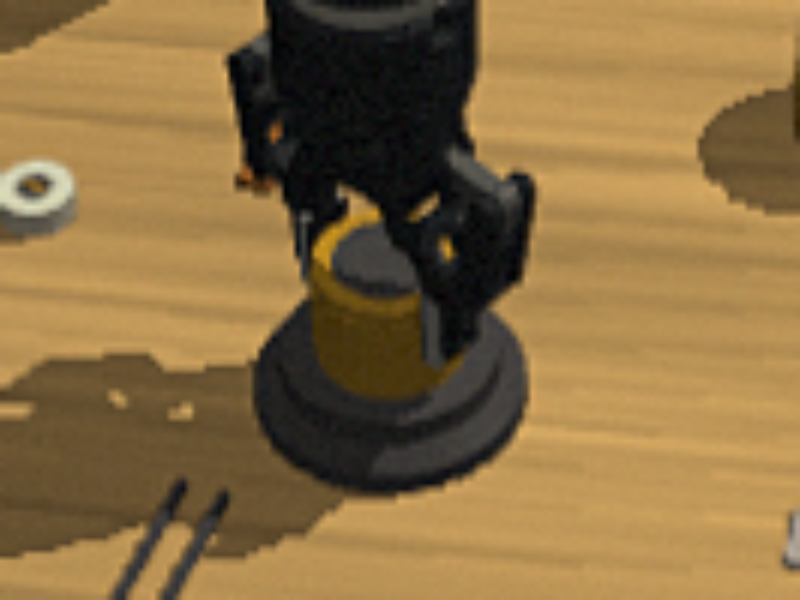

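View pics/w20.png

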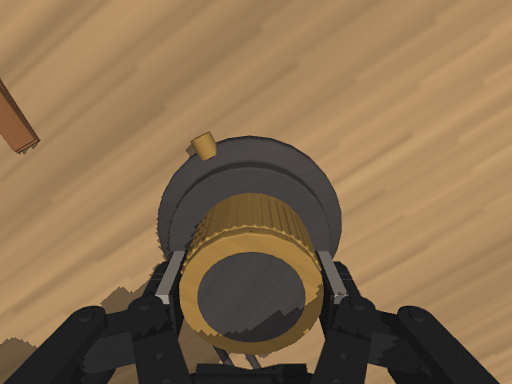

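The collar sits flush on the base. Its top measures 75–76 mm against 76 expected, and z doesn't move under about 16 N. I'm handing it in while still holding.

```bash
python3 -c "
from station import arm
print(arm.sign_off())"
```

```text
the job is handed in; nothing more can be done
None
```

I set the copper-brown pipe flat on the pan and let go. It measured about 1.5–2 mm off the pan's centre, inside the 5 mm allowed. I then lowered the smaller collar over it until it stopped on the pins. After about 34° of turning it dropped into the keyways, and I pushed it home.

**Last checks:**
- **Drop:** the tool height fell from 54.9 mm on the pins to 43.1 mm. That is 11.8 mm against the 12 mm expected.
- **Flush:** it stayed at 43.1 mm when the push rose from 12 to 16 N. The collar top measured 75.0 mm in the scene camera and 75.7 mm in the wrist camera, against 76 mm nominal; the cameras are good to about 2 mm.
- **Hand-in:** handed in at about 25 s, still gripping and pressing with about 16 N.
- **Other parts:** I never touched the cover plates, wedge or fork, but I did not re-measure where they lie at the end.
- **Oddity:** the gripper read 33 mm on the 35 mm pipe and 58.5 mm on the 60 mm collar, most likely an offset in the reading. Both were held level.

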